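Return the sample bottles to their colour-coded stands

ROBOT

A 6-joint arm with a two-finger parallel gripper is mounted at the origin on a cart in front of the work surface, level with it; the furniture and walls round the work are solid. World frame = base frame: x ahead of the robot, y to its left, z up, the work surface at z = 0. Lengths are in m, angles in rad, forces in N, time in s.
With the tool pointing down it reaches from about 0.3 to 0.875 m from the base axis. Payload 6.4 kg.
Tool frame: the origin (TCP) lies midway between the tips of the shut fingers; the grasp point (between the pads) lies 19 mm behind it; z points along the fingers, y is the direction in which the jaws open and shut (so a half turn about z gives the same grasp; the last joint's range is limited). The gripper opens to 85 mm and grips with 20 to 120 N. Pads are 22 mm wide; open, the fingers measure 114 mm over their backs; the gripper's body (76 mm by 85 mm) begins 54 mm behind the grasp point. The pads swing forward as they close: fully open they stand 13 mm farther back than shut.
Start: joints at [0.924, 0.181, 1.607, -0, 1.354, -0.206], TCP at [0.245, 0.52, 0.231] pointing down, gripper open.
Joint ranges: [-2.99, 2.99], [-0.89, 2.07], [0.3, 2.58], [-1.14, 4.28], [0, 2.63], [-3.12, 3.12]. Speed limits (rad/s): [2.57, 2.57, 3.01, 3.14, 3.14, 3.14].

INTERFACE

Orientations are given as a unit quaternion [w, x, y, z].
In Python, from bench import ctrl gives the robot as it stands. The module is installed in compiled form; this text tells all that it offers.
- The arm moves only by the tool arm_command, never from a script. Its argument "plan" is one flat list of numbers, 4 for each row, row after row: the shift along the tool's x, y, z in mm, then the turn about the tool's z in rad. A call has 1 to 20 rows; each row shifts and turns the commanded pose from where the row before left it, along the tool's axes as they then stand; what a row does not reach is not made up. A row lasts 1/10 s, in which the tool goes at most 50 mm and 8.59 degrees, less where a joint would pass 70% of its speed; a pose out of reach is approached as far as the arm can. A call is refused whole if a number of a shift passes 50 or a number of a turn 0.15, either way. A call with a gripper value outside its range is refused whole. "grip" is the opening, from 0 (shut) to 1 (fully open), set as the call begins (left out, the last holds). The fingers move at their own pace and stop on an object; the grip force is fixed at half the most. Time passes only in rows, so rows that do not move let the fingers close. It gives the time, the measured TCP pose, the force and the opening at its end, in the units of the state.
- ctrl.get_obs(): the state, without advancing time (a new reading comes with each control period).
- ctrl.camera(name): name is "scene" or "top"; returns a dict with "color" (400x640x3 uint8, red, green, blue), "camera_matrix" (3x3 intrinsics, pixels), "eye" and "attitude" of the camera in the world. Camera axes: x right, y up, looking along -z (the intrinsics and any distortion apply to the point x, -y, -z); pixel columns grow to the right and rows downward; lengths in m; the calibration is good to about 2 mm. A picture is of the moment at which its call begins. There is no depth.
- ctrl.hand_in(): hands the job in, once; it reports no verdict.
The state is a dict: "time_s": time; "q": joint angles; "dq": joint speeds; "joint_efforts": joint torques, N m; "eef_pos": TCP position; "eef_rot": TCP orientation; "wrist_force": force on the tool from outside, world axes, zero at the start; "torque": the same for the moment, N m; "opening": opening from 0.0 (shut) to 1.0 (fully open).
Only numpy, scipy, OpenCV 4.12 (cv2) and the standard library are available. Lean on these libraries where they do the work, as an engineer would, in place of code of your own. Each camera call takes 0.05 s, during which the arm holds its last target. There are 200 camera calls.

TASK

Turn the sample carousel (its black bar knob is there for that) until the cup with the brown bottle faces the arm at the yellow pointer, and only then lift the brown bottle out. Stand the brown bottle in the dish with the brown spot, the white-capped bottle in the dish with the white spot and the red-capped bottle in the dish with the red spot, each upright, down on the floor of its dish and released. Set the bottles down, never drop or tip them.

Things in the scene. Friction and masses are not known exactly. Their poses are not given: they have to be found in the camera images.
- carousel (a joint): turntable of the sample carousel: white disc 244 mm across, four blue cups, vertical axis. Radians, 0 at the start, positive counter-clockwise from above, range -1.8 to 0.5; friction 0.04 N m, stays where left. The brown bottle's cup starts 0.5 to 1.4 rad counter-clockwise of the yellow pointer: turn clockwise. Two cups hold filter discs (tops 64 mm above the bench) that stay; one is empty.
- knob (a point): black bar knob on the carousel's axis: 50 mm long, 14 mm wide, 30 mm tall, top 100 mm above the bench. This point is on the axis, 88 mm above the bench, in the bar; it turns with the turntable: x along the bar, -x pointing at the brown bottle's cup. Grip across the 14 mm width (along y) from above.
- front_place (a point): fixed point of the carousel's grey foot, 85 mm from the axis towards the robot (-x), 68 mm above the bench: where the brown bottle's centre comes when its cup faces the arm. The yellow pointer on the foot lies in front of it, 122 to 152 mm from the axis.
- brown_centre (a point): brown bottle with black cap, at first in a carousel cup (85 mm from the axis, floor 18 mm above the bench, wall 10 mm high, 3 mm play) and turning with it; 48 mm across, 100 mm tall, upright. This point is its centre, 50 mm above its underside; z points up. Round body up to 83 mm, above it a cap 35 mm across; grip the body from above. 80 to 170 g.
- white_centre (a point): white bottle with white cap, standing on the bench; 40 mm across, 85 mm tall, upright. This point is its centre, 42.5 mm above its underside; z points up. Round body up to 70 mm, above it a cap 29 mm across; grip the body from above. 60 to 130 g.
- red_centre (a point): small white bottle with red cap, standing on the bench; 36 mm across, 70 mm tall, upright. This point is its centre, 35 mm above its underside; z points up. Round body up to 58 mm, above it a cap 26 mm across; grip the body from above. 25 to 60 g.
- brown_stand: brown stand: fixed black round dish, 78 mm across, 8 mm tall, with a brown spot on its floor. Origin at its centre on the bench (z = 0); the floor inside is 4 mm above the bench, the recess is 70 mm across inside the 4 mm thick rim.
- white_stand: white stand: fixed black round dish, 70 mm across, 8 mm tall, with a white spot on its floor. Origin at its centre on the bench (z = 0); the floor inside is 4 mm above the bench, the recess is 62 mm across inside the 4 mm thick rim.
- red_stand: red stand: fixed black round dish, 66 mm across, 8 mm tall, with a red spot on its floor. Origin at its centre on the bench (z = 0); the floor inside is 4 mm above the bench, the recess is 58 mm across inside the 4 mm thick rim.
Mind the look-alikes: they are no part of the job. What is shaped like the part that bears red_centre but green is not meant.

How it is judged:
On the way:
1. the carousel has been turned by more than 0.25 rad and the brown bottle, still in its cup, stands within 15 mm of the front place (horizontal distance between brown_centre and front_place below 0.015 m and height (world z) of brown_centre below 0.073 m and value of joint carousel below -0.25 rad and angle between brown_centre's own z axis and vertical below 0.1 rad), for 0.2 s.
At the end, for the whole second after the job is handed in: Each bottle stands upright (within 0.1 rad) and at rest on the floor of the dish with its colour: centre within 13 mm of the dish's centre, height within 4 mm of standing on the dish floor; all released (horizontal distance between brown_centre and brown_stand below 0.013 m and angle between each of brown_centre, white_centre, red_centre's own z axis and vertical below 0.1 rad and height (world z) of brown_centre between 0.05 and 0.058 m and linear speed of each of brown_bottle, white_bottle, red_bottle below 0.02 m/s and horizontal distance between white_centre and white_stand below 0.013 m and height (world z) of white_centre between 0.0425 and 0.0505 m and horizontal distance between red_centre and red_stand below 0.013 m and height (world z) of red_centre between 0.035 and 0.043 m); the robot touches nothing.
It fails at once if a bottle is tipped over (more than 0.6 rad from upright) (angle between any of brown_centre, white_centre, red_centre's own z axis and vertical above 0.6 rad).
It fails at once if a bottle is dropped (comes down on the bench or a stand faster than 0.6 m/s) ((height (world z) of brown_centre below 0.066 m and linear speed of brown_bottle above 0.6 m/s) or (height (world z) of white_centre below 0.0585 m and linear speed of white_bottle above 0.6 m/s) or (height (world z) of red_centre below 0.051 m and linear speed of red_bottle above 0.6 m/s)).
It also fails if it takes over 99 s, if anything falls off the work surface, if the arm or the gripper's body presses on something with over 40 N, if the wrist force passes 120 N, or if a joint passes its speed limit or range.

## Working session

There is one attempt and no reset: what is moved stays moved. The work goes in short steps, Python scripts to look and compute and a tool call to move; the robot and the scene stay as the last step left them, time stands still between calls to the robot, and variables do not carry over. Pictures are saved under pics/ and viewed, about 12 in all and at most 16, crops included, and the job is handed in when it is done.

Besides the shell and the picture viewer there is one more tool, called after "Request:" by a JSON object that holds its "fn" and its "kwargs", one argument or row to a line. arm_command: Moves the arm, as the interface text tells. Its arguments: {"type":"object","properties":{"plan":{"type":"array","items":{"type":"number"}},"grip":{"type":"number"}},"required":["plan"]}

```bash
mkdir -p pics; cat > h.py <<'E'
import numpy as np, cv2
from scipy.spatial.transform import Rotation as R
from bench import ctrl
def rot(a):
    a=np.array(a,float)
    return a if a.shape==(3,3) else R.from_quat(a[[1,2,3,0]]).as_matrix()
def ray(c,u,v):
    K=np.array(c['camera_matrix']); d=np.linalg.inv(K)@[u,v,1]
    return np.array(c['eye']), rot(c['attitude'])@[d[0],-d[1],-d[2]]
def at(c,u,v,z):
    e,d=ray(c,u,v); return e+d*(z-e[2])/d[2]
def px(c,p):
    q=rot(c['attitude']).T@(np.array(p)-c['eye']); q=np.array(c['camera_matrix'])@[q[0],-q[1],-q[2]]; return q[:2]/q[2]
def save(c,n,box=None,s=1):
    im=c['color'][...,::-1]
    if box: im=im[box[1]:box[3],box[0]:box[2]]
    cv2.imwrite('pics/'+n,cv2.resize(im,None,fx=s,fy=s,interpolation=cv2.INTER_CUBIC))
E
python3 - <<'E'
from h import *
o=ctrl.get_obs(); print(o['eef_pos'],o['eef_rot'],rot(o['eef_rot']).round(3))
for n in('top','scene'):
    c=ctrl.camera(n); save(c,n+'0.png',s=1.25); print(n,c['eye'],c['attitude'],c['camera_matrix'],c.keys())
E
```

```text
[0.244994   0.51959757 0.23040231] [-3.48945074e-04  2.18638330e-01  9.75805588e-01 -7.83046851e-04] [[-0.904  0.427 -0.001]
 [ 0.427  0.904 -0.001]
 [ 0.    -0.002 -1.   ]]
top [-0.1306827  -0.19957155  1.03963088] [ 0.75602637  0.24699894 -0.18632242 -0.57680118] [[439.09636291   0.         322.86168485]
 [  0.         439.09636291 201.91066016]
 [  0.           0.           1.        ]] dict_keys(['color', 'camera_matrix', 'eye', 'attitude'])
scene [ 0.13852848 -0.66316453  0.92013989] [ 0.89623707  0.34801773 -0.09982767 -0.25627566] [[361.65997199   0.         320.25258291]
 [  0.         361.65997199 201.57471805]
 [  0.           0.           1.        ]] dict_keys(['color', 'camera_matrix', 'eye', 'attitude'])
```

View pics/top0.png

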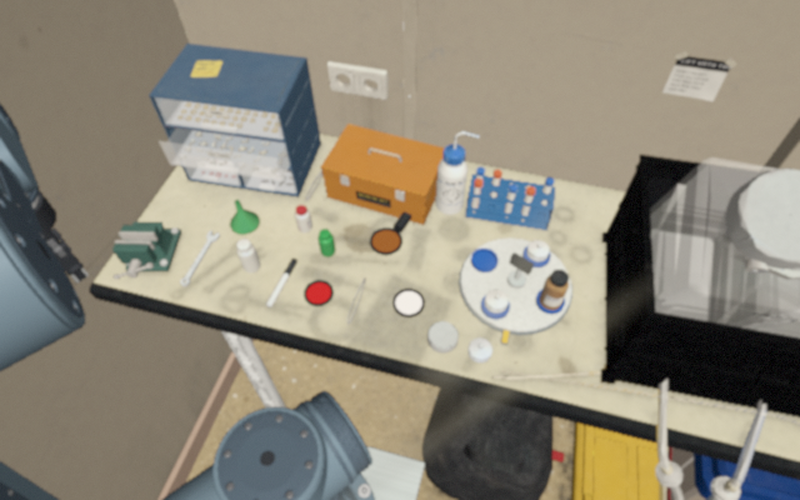

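View pics/scene0.png

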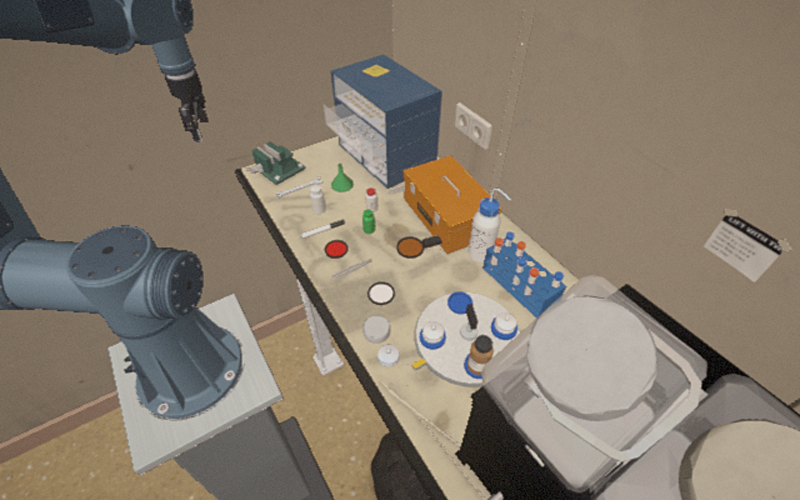

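```bash
python3 - <<'E'
from h import *
t=ctrl.camera('top'); s=ctrl.camera('scene')
a=t['color'][150:270,170:370][...,::-1]; b=t['color'][180:290,345:475][...,::-1]
cv2.imwrite('pics/c1.png',cv2.resize(a,(800,480),interpolation=cv2.INTER_CUBIC))
cv2.imwrite('pics/c2.png',cv2.resize(b,(650,550),interpolation=cv2.INTER_CUBIC))
cv2.imwrite('pics/c3.png',cv2.resize(s['color'][135:315,235:425][...,::-1],(633,600),interpolation=cv2.INTER_CUBIC))
E
```

```text
(no output)
```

View pics/c1.png

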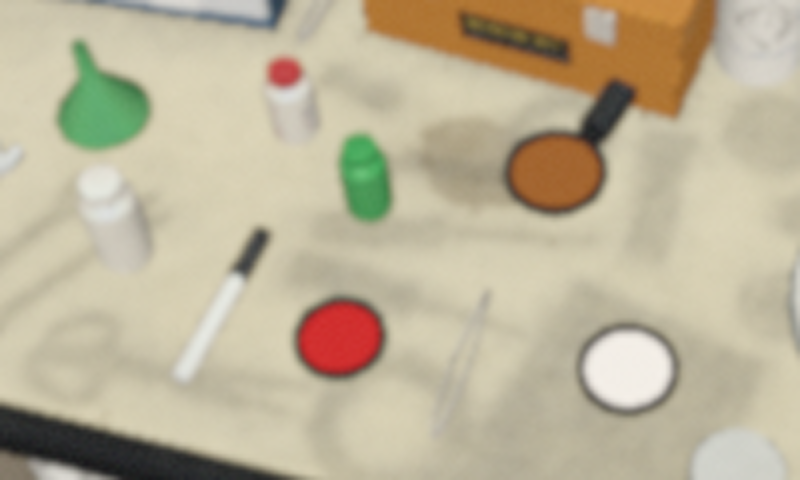

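View pics/c2.png

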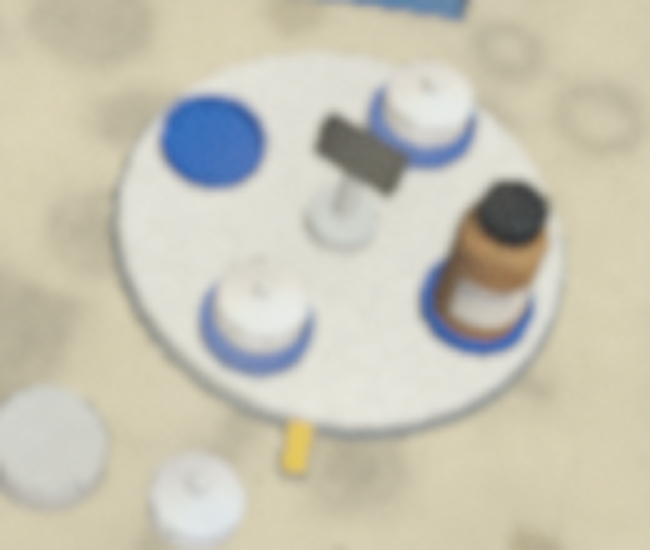

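View pics/c3.png

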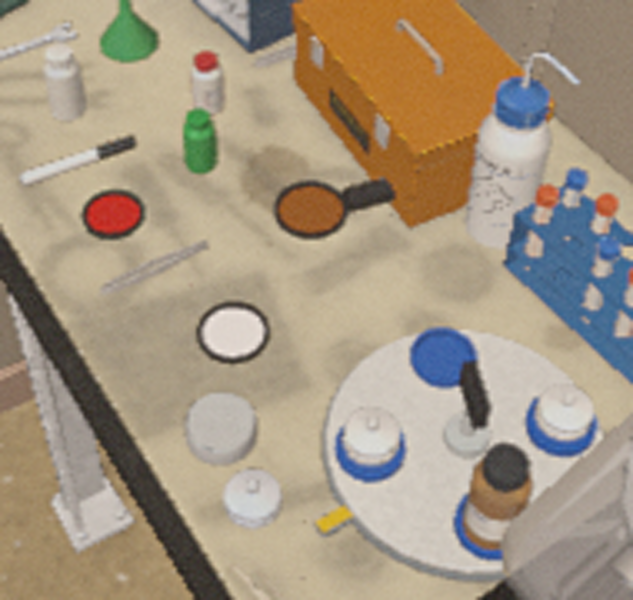

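```bash
python3 - <<'E'
from h import *
t=ctrl.camera('top'); s=ctrl.camera('scene')
def P(n,a,b,z): 
    A=at(t,a[0]/a[2]+a[3],a[1]/a[2]+a[4],z); B=at(s,b[0]/3.3333+235,b[1]/3.3333+135,z); print(n,A[:2].round(4),B[:2].round(4))
C1=(4,170,150); C2=(5,345,180)
P('red_stand',(340,338)+C1,(113,214),.006)
P('white_stand',(628,369)+C1,(233,332),.006)
P('brown_stand',(555,172)+C1,(311,209),.006)
P('white cap',(100,178)+C1,(60,52),.083)
P('white body-bottom-ctr',(124,252)+C1,(70,108),.008)
P('red cap',(285,70)+C1,(205,60),.069)
P('red bottom',(297,128)+C1,(208,103),.007)
P('green cap',(358,148)+C1,(198,118),.067)
P('knob',(362,153)+C2,(475,395),.09)
P('knobend1',(333,137)+C2,(470,368),.09)
P('knobend2',(392,172)+C2,(482,422),.09)
P('brown cap',(512,212)+C2,(506,466),.11)
P('pointer',(297,447)+C2,(333,520),.01)
P('disc',(342,242)+C2,(470,453),.018)
P('cyl',(45,445)+C2,(222,420),.02)
P('jar',(198,495)+C2,(253,492),.03)
P('blackthing',(608,112)+C1,(366,193),.005)
E
```

```text
red_stand [0.437  0.1545] [0.4368 0.1492]
white_stand [ 0.4654 -0.0439] [ 0.4652 -0.0481]
brown_stand [0.6142 0.052 ] [0.6145 0.047 ]
white cap [0.4721 0.3316] [0.4699 0.3257]
white body-bottom-ctr [0.463  0.3282] [0.4678 0.3188]
red cap [0.6064 0.252 ] [0.604  0.2462]
red bottom [0.6023 0.2509] [0.6039 0.2453]
green cap [0.5541 0.1767] [0.5531 0.1708]
knob [ 0.573  -0.2612] [ 0.5719 -0.2663]
knobend1 [ 0.5793 -0.2449] [ 0.5851 -0.2426]
knobend2 [ 0.5651 -0.2781] [ 0.5604 -0.2901]
brown cap [ 0.5419 -0.3383] [ 0.5411 -0.3403]
pointer [ 0.437  -0.2604] [ 0.4356 -0.2645]
disc [ 0.5639 -0.2638] [ 0.5686 -0.2771]
cyl [ 0.3984 -0.1341] [ 0.4031 -0.1361]
jar [ 0.3861 -0.2155] [ 0.3868 -0.2167]
blackthing [0.6803 0.0296] [0.6766 0.0366]
```

Request:
{"fn": "arm_command", "kwargs": {
  "plan": [0, 0, 0, -0.14, 0, 0, 0, -0.14, 0, 0, 0, -0.14, 0, 0, 0, -0.14, 0, 0, 0, -0.14, -16.7, -24.4, 7, 0, -16.7, -24.4, 7, 0, -16.7, -24.4, 7, 0, -16.7, -24.4, 7, 0, -16.7, -24.4, 7, 0, -16.7, -24.4, 7, 0, -16.7, -24.4, 7, 0, -16.7, -24.4, 7, 0, -16.7, -24.4, 7, 0, -16.7, -24.4, 7, 0, 0, 0, 0, 0, 0, 0, 0, 0],
  "grip": 1
}}

```text
time_s: 2.0
eef_pos: [0.4693, 0.3266, 0.161]
eef_rot: [-0.0, -0.128, 0.992, 0.0]
wrist_force: [-0.6, 0.6, -0.1]
opening: 1.003
```

```bash
cat >> h.py <<'E'
def go(p):
    o=ctrl.get_obs(); M=rot(o['eef_rot']); print('pos',np.round(o['eef_pos'],4),'yaw',np.degrees(np.arctan2(M[1,0],M[0,0])).round(1),'q',np.round(o['q'],2),'t',o['time_s'],'tool mm',(M.T@(np.array(p)-o['eef_pos'])*1000).round(1))
E
python3 - <<'E'
from h import *
go([.469,.327,.030])
t=ctrl.camera('top'); s=ctrl.camera('scene')
im=np.hstack([cv2.resize(t['color'][130:230,150:260],(396,360)),cv2.resize(s['color'][100:200,210:320],(396,360))])
cv2.imwrite('pics/w1.png',im[...,::-1])
E
```

```text
pos [0.4693 0.3266 0.161 ] yaw -165.2 q [ 0.4   0.25  1.68  0.    1.22 -1.43] t 2.0 tool mm [1.00e-01 4.00e-01 1.31e+02]
```

View pics/w1.png

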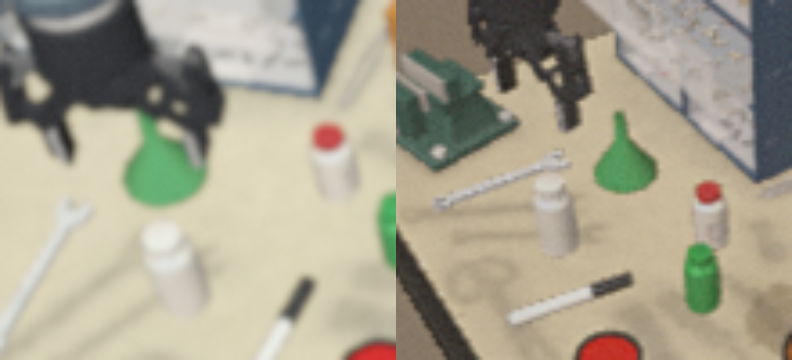

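```bash
python3 - <<'E'
from h import *
t=ctrl.camera('top'); s=ctrl.camera('scene')
print(px(t,[.4693,.3266,.172]),px(s,[.4693,.3266,.172]))
f=lambda c,x,y,X,Y,z:at(c,x/3.6+X,y/3.6+Y,z).round(4)
print('tipmid',f(t,131,153,150,130,.174),f(s,536-396,107,210,100,.174))
print('cap',f(t,161,236,150,130,.084),f(s,551-396,184,210,100,.084))
print('red cap',f(t,328,134,150,130,.069),f(s,708-396,190,210,100,.069))
E
```

```text
[188.02079577 174.82961761] [249.16849776 130.24008119]
tipmid [0.4739 0.3328 0.174 ] [0.4688 0.3271 0.174 ]
cap [0.4679 0.3302 0.084 ] [0.4685 0.3218 0.084 ]
red cap [0.6073 0.2527 0.069 ] [0.6051 0.247  0.069 ]
```

Request:
{"fn": "arm_command", "kwargs": {
  "plan": [2, -3, 0, 0, 0, 0, 20, 0, 0, 0, 20, 0, 0, 0, 20, 0, 0, 0, 20, 0, 0, 0, 20, 0, 0, 0, 15, 0, 0, 0, 14, 0, 0, 0, 0, 0, 0, 0, 0, 0]
}}

```text
time_s: 3.2
eef_pos: [0.4682, 0.3237, 0.0325]
eef_rot: [0.0, -0.129, 0.992, 0.0]
wrist_force: [0.5, -0.1, 0.3]
opening: 0.998
```

Request:
{"fn": "arm_command", "kwargs": {
  "plan": [0, 0, 0, 0, 0, 0, 0, 0, 0, 0, 0, 0, 0, 0, 0, 0, 0, 0, 0, 0, 0, 0, 0, 0, 0, 0, 0, 0, 0, 0, 0, 0],
  "grip": 0
}}

```text
time_s: 4.0
eef_pos: [0.4687, 0.324, 0.0333]
eef_rot: [0.001, -0.129, 0.992, 0.0]
wrist_force: [-1.5, 1.3, 6.1]
opening: 0.447
```

Request:
{"fn": "arm_command", "kwargs": {
  "plan": [0, 0, -10, 0, 0, 0, -20, 0, 0, 0, -25, 0, 0, 0, -20, 0, 0, 0, -10, 0, 4, -15, 0, 0, 8, -29, 0, 0, 8, -29, 0, 0, 8, -29, 0, 0, 8, -29, 0, 0, 8, -29, 0, 0, 8, -29, 0, 0, 8, -29, 0, 0, 8, -29, 0, 0, 8, -29, 0, 0, 8, -29, 0, 0, 8, -29, 0, 0, 4, -15, 0, 0, 3, -9, 0, 0, 0, 0, 0, 0]
}}

```text
time_s: 6.0
eef_pos: [0.4633, -0.0488, 0.1166]
eef_rot: [-0.001, -0.128, 0.992, 0.0]
wrist_force: [0.4, 0.6, -1.4]
opening: 0.443
```

```bash
python3 - <<'E'
from h import *
go([.465,-.047,.039])
t=ctrl.camera('top'); s=ctrl.camera('scene')
im=np.hstack([cv2.resize(t['color'][170:270,270:380],(396,360)),cv2.resize(s['color'][160:260,250:360],(396,360))])
cv2.imwrite('pics/w2.png',im[...,::-1])
E
```

```text
pos [ 0.4633 -0.0488  0.1166] yaw -165.3 q [-0.36  0.08  1.97 -0.    1.09 -2.19] t 6.0 tool mm [-2.2  1.2 77.6]
```

View pics/w2.png

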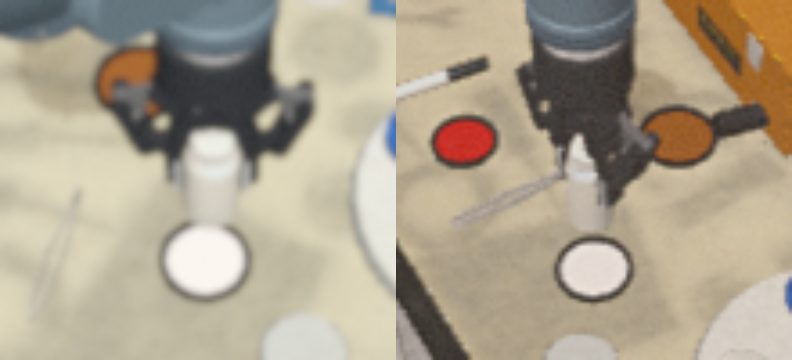

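```bash
python3 - <<'E'
from h import *
t=ctrl.camera('top'); s=ctrl.camera('scene')
f=lambda c,x,y,X,Y,z:at(c,x/3.6+X,y/3.6+Y,z)[:2].round(4)
for n,a,b,z in(('bottle bottom',(211,213),(589,219),.083),('cap top',(213,143),(580,148),.166),('dish',(205,260),(594.5,269),.006)):
    print(n,f(t,*a,270,170,z),f(s,b[0]-396,b[1],250,160,z))
# grey image segmentation of white spot
for nm,c,bx in(('t',t,(300,225,350,260)),('s',s,(290,220,330,250))):
    im=c['color'][bx[1]:bx[3],bx[0]:bx[2]].astype(int); m=((im.min(2)>205)&(im.max(2)-im.min(2)<25)).astype(np.uint8)
    _,l,st,ce=cv2.connectedComponentsWithStats(m); k=1+st[1:,4].argmax(); u=ce[k]+bx[:2]; print(nm,st[k],u,at(c,*u,.005).round(4))
E
```

```text
bottle bottom [ 0.4599 -0.0493] [ 0.4604 -0.0534]
cap top [ 0.463  -0.0493] [ 0.4587 -0.0477]
dish [ 0.4655 -0.0437] [ 0.4656 -0.049 ]
t [ 17   8  20  18 290] [326.5        241.63448276] [ 0.4675 -0.0419  0.005 ]
s [  7   8  17  14 184] [304.66304348 234.17934783] [ 0.4657 -0.0456  0.005 ]
```

Request:
{"fn": "arm_command", "kwargs": {
  "plan": [-5, 3.3, 0, 0, 0, 0, 10, 0, 0, 0, 15, 0, 0, 0, 15, 0, 0, 0, 15, 0, 0, 0, 10, 0, 0, 0, 6, 0, 0, 0, 4, 0, 0, 0, 2, 0, 0, 0, 1, 0, 0, 0, 0, 0, 0, 0, 0, 0]
}}

```text
time_s: 7.4
eef_pos: [0.4685, -0.0435, 0.0397]
eef_rot: [0.0, -0.129, 0.992, -0.0]
wrist_force: [0.6, -0.1, -1.4]
opening: 0.444
```

Request:
{"fn": "arm_command", "kwargs": {
  "plan": [0, 0, 1, 0, 0, 0, 1, 0, 0, 0, 0.6, 0, 0, 0, 0, 0, 0, 0, 0, 0]
}}

```text
time_s: 7.9
eef_pos: [0.4685, -0.0434, 0.0373]
eef_rot: [0.0, -0.129, 0.992, -0.0]
wrist_force: [-2.1, 1.4, 5.8]
opening: 0.448
```

Request:
{"fn": "arm_command", "kwargs": {
  "plan": [0, 0, 0, 0, 0, 0, 0, 0, 0, 0, 0, 0, 0, 0, 0, 0, 0, 0, 0, 0, 0, 0, -10, 0, 0, 0, -20, 0, 0, 0, -30, 0, 0, 0, -30, 0, 0, 0, -20, 0, 0, 0, 0, 0],
  "grip": 0.85
}}

```text
time_s: 9.0
eef_pos: [0.4706, -0.0441, 0.1506]
eef_rot: [0.003, -0.129, 0.992, -0.002]
wrist_force: [0.9, -0.9, -0.2]
opening: 0.853
```

```bash
python3 - <<'E'
from h import *
go([.605,.248,.15])
t=ctrl.camera('top'); s=ctrl.camera('scene')
im=np.hstack([cv2.resize(t['color'][170:270,270:380],(396,360)),cv2.resize(s['color'][160:260,250:360],(396,360))])
cv2.imwrite('pics/w3.png',im[...,::-1])
E
```

```text
pos [ 0.4706 -0.0441  0.1506] yaw -165.1 q [-0.35  0.04  1.94 -0.    1.16 -2.18] t 9.0 tool mm [-204.9  247.9    0.8]
```

View pics/w3.png

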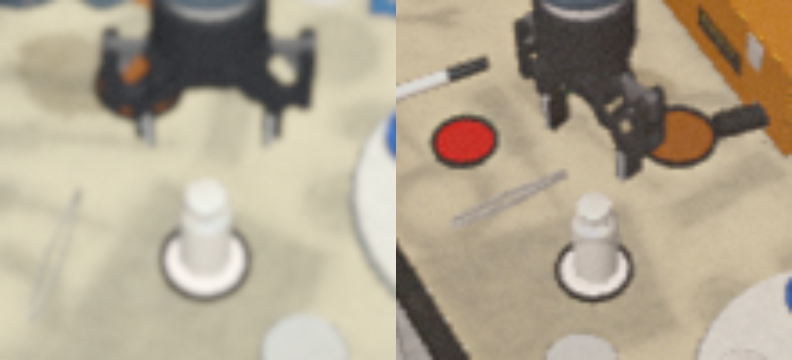

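```bash
python3 - <<'E'
from h import *
t=ctrl.camera('top'); s=ctrl.camera('scene')
print('cab corner',at(s,311,147,0),at(t,292/1.25,192/1.25,0))
def tri(a,b):
    e1,d1=ray(t,*a); e2,d2=ray(s,*b); d1/=np.linalg.norm(d1); d2/=np.linalg.norm(d2)
    k=np.linalg.lstsq(np.c_[d1,-d2],e2-e1,rcond=None)[0]; return e1+k[0]*d1,e2+k[1]*d2
print('drawer R',tri((255/1.25,173/1.25),(351/1.25,144/1.25)))
print('drawer L',tri((162/1.25,163/1.25),(328/1.25,128/1.25)))
print('toolbox corner',at(s,411/3.333+235,226/3.333+135,0), at(s,300/3.333+235,65/3.333+135,0))
E
```

```text
cab corner [7.09186864e-01 3.21655140e-01 1.11022302e-16] [0.70670982 0.32912661 0.        ]
drawer R (array([0.59579617, 0.33870547, 0.1758574 ]), array([0.59858525, 0.33954891, 0.17872877]))
drawer L (array([0.6701469 , 0.65750376, 0.05240016]), array([0.66047398, 0.65417892, 0.04166711]))
toolbox corner [ 0.69217511 -0.02304009  0.        ] [0.7320043  0.25307941 0.        ]
```

Request:
{"fn": "arm_command", "kwargs": {
  "plan": [-8.5, 10.3, 0, 0, -17, 20.6, 0, 0, -17, 20.6, 0, 0, -17, 20.6, 0, 0, -17, 20.6, 0, 0, -17, 20.6, 0, 0, -17, 20.6, 0, 0, -17, 20.6, 0, 0, -17, 20.6, 0, 0, -17, 20.6, 0, 0, -17, 20.6, 0, 0, -17, 20.6, 0, 0, -8.5, 10.3, 0, 0, 0, 0, 0, 0, 0, 0, 0, 0]
}}

```text
time_s: 10.7
eef_pos: [0.6013, 0.2477, 0.1458]
eef_rot: [-0.001, -0.129, 0.992, -0.0]
wrist_force: [0.0, -0.1, -0.5]
opening: 0.849
```

```bash
python3 - <<'E'
from h import *
go([.604,.247,.024])
t=ctrl.camera('top'); s=ctrl.camera('scene')
im=np.hstack([cv2.resize(t['color'][130:230,200:310],(396,360)),cv2.resize(s['color'][100:200,240:350],(396,360))])
cv2.imwrite('pics/r1.png',im[...,::-1])
E
```

```text
pos [0.6013 0.2477 0.1458] yaw -165.1 q [ 0.21  0.43  1.47 -0.    1.24 -1.62] t 10.7 tool mm [ -2.7  -1.3 121.8]
```

View pics/r1.png

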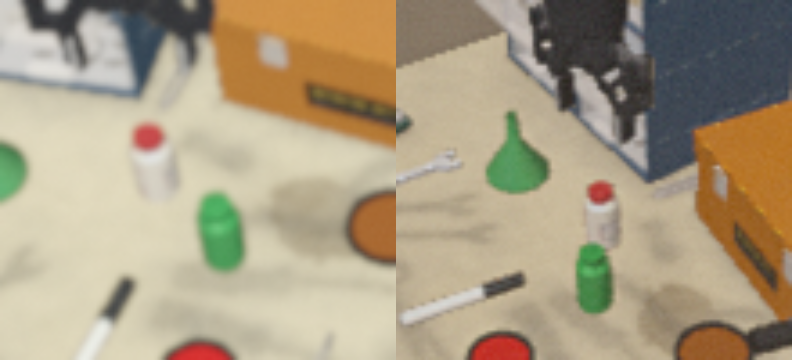

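Request:
{"fn": "arm_command", "kwargs": {
  "plan": [-3.5, -1, 0, 0, 0, 0, 15, 0, 0, 0, 20, 0, 0, 0, 20, 0, 0, 0, 20, 0, 0, 0, 20, 0, 0, 0, 15, 0, 0, 0, 12, 0, 0, 0, 0, 0, 0, 0, 0, 0]
}}

```text
time_s: 11.8
eef_pos: [0.6059, 0.2478, 0.0248]
eef_rot: [0.0, -0.129, 0.992, 0.0]
wrist_force: [-0.2, -0.6, -0.2]
opening: 0.85
```

Request:
{"fn": "arm_command", "kwargs": {
  "plan": [0, 0, 0, 0, 0, 0, 0, 0, 0, 0, 0, 0, 0, 0, 0, 0, 0, 0, 0, 0, 0, 0, 0, 0, 0, 0, 0, 0],
  "grip": 0
}}

```text
time_s: 12.5
eef_pos: [0.6067, 0.2481, 0.0261]
eef_rot: [0.001, -0.129, 0.992, 0.0]
wrist_force: [0.2, -0.1, 6.3]
opening: 0.399
```

Request:
{"fn": "arm_command", "kwargs": {
  "plan": [0, 0, -10, 0, 0, 0, -20, 0, 0, 0, -25, 0, 0, 0, -20, 0, 0, 0, -12, 0, 10, -2.7, 0, 0, 20, -5.2, 0, 0, 20, -5.2, 0, 0, 20, -5.2, 0, 0, 20, -5.2, 0, 0, 20, -5.2, 0, 0, 20, -5.2, 0, 0, 20, -5.2, 0, 0, 20, -5.2, 0, 0, 17, -4.4, 0, 0, 0, 0, 0, 0, 0, 0, 0, 0]
}}

```text
time_s: 14.2
eef_pos: [0.4368, 0.1527, 0.1111]
eef_rot: [-0.0, -0.129, 0.992, 0.0]
wrist_force: [0.6, 0.2, -0.8]
opening: 0.409
```

```bash
python3 - <<'E'
from h import *
go([.439,.153,.0308])
t=ctrl.camera('top'); s=ctrl.camera('scene')
im=np.hstack([cv2.resize(t['color'][160:260,200:310],(396,360)),cv2.resize(s['color'][130:230,220:330],(396,360))])
cv2.imwrite('pics/r2.png',im[...,::-1])
E
```

```text
pos [0.4368 0.1527 0.1111] yaw -165.2 q [ 0.08  0.08  1.98  0.    1.08 -1.75] t 14.2 tool mm [-2.3 -0.3 80.3]
```

View pics/r2.png

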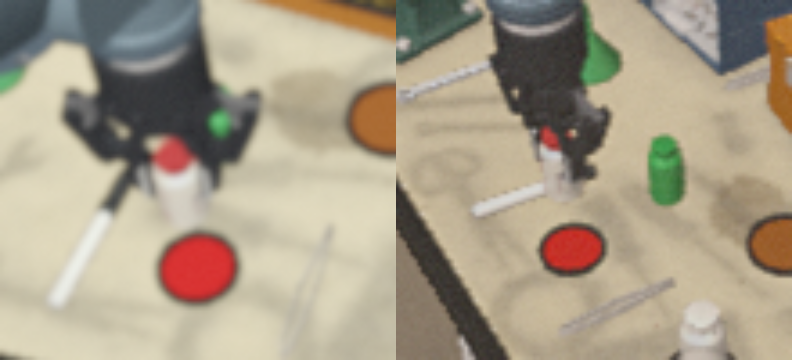

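```bash
python3 - <<'E'
from h import *
t=ctrl.camera('top'); s=ctrl.camera('scene')
f=lambda c,x,y,X,Y,z:at(c,x/3.6+X,y/3.6+Y,z)[:2].round(4)
for n,a,b,z in(('bottle bottom',(183,211),(561,191),.085),('cap top',(174,150),(552,132),.155),('dish',(199,267),(573,249),.006)):
    print(n,f(t,*a,200,160,z),f(s,b[0]-396,b[1],220,130,z))
E
```

```text
bottle bottom [0.4366 0.1552] [0.4349 0.1493]
cap top [0.4412 0.1534] [0.4358 0.1515]
dish [0.4382 0.1542] [0.4377 0.1489]
```

Offset about 2 mm in x, nothing in y.

Request:
{"fn": "arm_command", "kwargs": {
  "plan": [-2, 0, 0, 0, 0, 0, 12, 0, 0, 0, 16, 0, 0, 0, 16, 0, 0, 0, 16, 0, 0, 0, 10, 0, 0, 0, 5, 0, 0, 0, 3, 0, 0, 0, 1, 0, 0, 0, 0, 0, 0, 0, 0, 0]
}}

```text
time_s: 15.5
eef_pos: [0.4398, 0.1534, 0.0332]
eef_rot: [0.001, -0.129, 0.992, -0.0]
wrist_force: [-0.9, 0.6, 0.4]
opening: 0.401
```

Request:
{"fn": "arm_command", "kwargs": {
  "plan": [0, 0, 1, 0, 0, 0, 1, 0, 0, 0, 0, 0]
}}

```text
time_s: 15.8
eef_pos: [0.4393, 0.1533, 0.0307]
eef_rot: [-0.0, -0.129, 0.992, -0.0]
wrist_force: [-0.3, 0.1, 0.0]
opening: 0.398
```

Request:
{"fn": "arm_command", "kwargs": {
  "plan": [0, 0, 0.7, 0, 0, 0, 0, 0, 0, 0, 0, 0]
}}

```text
time_s: 16.1
eef_pos: [0.4394, 0.1533, 0.0301]
eef_rot: [0.0, -0.129, 0.992, -0.0]
wrist_force: [-0.4, -0.3, 0.7]
opening: 0.401
```

Request:
{"fn": "arm_command", "kwargs": {
  "plan": [0, 0, 0, 0, 0, 0, 0, 0, 0, 0, 0, 0, 0, 0, 0, 0, 0, 0, 0, 0, 0, 0, -10, 0, 0, 0, -20, 0, 0, 0, -30, 0, 0, 0, -30, 0, 0, 0, -30, 0, 0, 0, -20, 0, 0, 0, -10, 0, 0, 0, 0, 0],
  "grip": 0.85
}}

```text
time_s: 17.4
eef_pos: [0.4403, 0.1534, 0.1817]
eef_rot: [0.002, -0.129, 0.992, -0.0]
wrist_force: [0.0, 0.2, 0.0]
opening: 0.849
```

Request:
{"fn": "arm_command", "kwargs": {
  "plan": [0, 0, 0, 0.149, 0, 0, 0, 0.149, 0, 0, 0, 0.149, 0, 0, 0, 0.149, 0, 0, 0, 0.149, 0, 0, 0, 0.149, 0, 0, 0, 0.149, 0, 0, 0, 0.149, 0, 0, 0, 0.149, 0, 0, 0, 0.149, 0, 0, 0, 0.149, 0, 0, 0, 0.149, 0, 0, 0, 0.149, 0, 0, 0, 0.149, 0, 0, 0, 0.149, 0, 0, 0, 0, 0, 0, 0, 0],
  "grip": 0.6
}}

```text
time_s: 19.1
eef_pos: [0.4386, 0.1532, 0.1789]
eef_rot: [-0.0, 0.834, 0.552, -0.001]
wrist_force: [0.0, 0.1, -0.0]
opening: 0.595
```

```bash
python3 - <<'E'
from h import *
go([.5735,-.2635,.18])
t=ctrl.camera('top'); s=ctrl.camera('scene')
im=np.hstack([cv2.resize(t['color'][160:270,220:340],(400,366)),cv2.resize(s['color'][130:240,220:340],(400,366))])
cv2.imwrite('pics/r3.png',im[...,::-1])
# carousel disc: fit ellipse to white disc, knob dark blob
E
```

```text
pos [0.4386 0.1532 0.1789] yaw 67.0 q [ 0.08 -0.01  1.93 -0.    1.23  0.48] t 19.1 tool mm [-331.   286.9   -1.3]
```

View pics/r3.png

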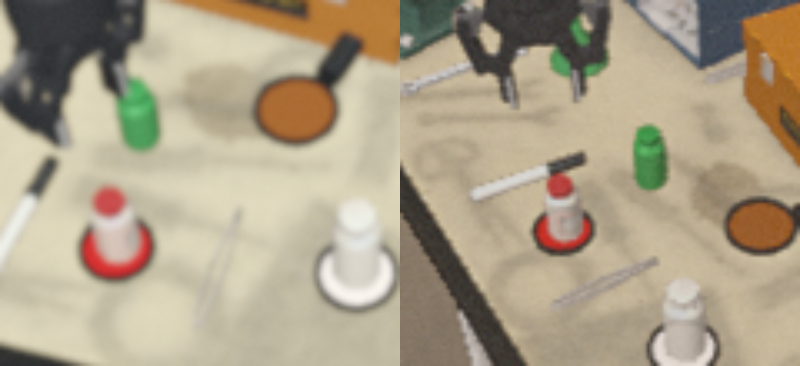

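Request:
{"fn": "arm_command", "kwargs": {
  "plan": [-11.8, 10.2, 0, 0, -23.6, 20.5, 0, 0, -23.6, 20.5, 0, 0, -23.6, 20.5, 0, 0, -23.6, 20.5, 0, 0, -23.6, 20.5, 0, 0, -23.6, 20.5, 0, 0, -23.6, 20.5, 0, 0, -23.6, 20.5, 0, 0, -23.6, 20.5, 0, 0, -23.6, 20.5, 0, 0, -23.6, 20.5, 0, 0, -23.6, 20.5, 0, 0, -23.6, 20.5, 0, 0, -11.8, 10.2, 0, 0, 0, 0, 0, 0, 0, 0, 0, 0]
}}

```text
time_s: 20.9
eef_pos: [0.5724, -0.2625, 0.1795]
eef_rot: [-0.001, 0.835, 0.551, -0.0]
wrist_force: [0.5, 0.9, -0.5]
opening: 0.596
```

```bash
python3 - <<'E'
from h import *
go([.574,-.2635,.071])
t=ctrl.camera('top'); s=ctrl.camera('scene')
im=np.hstack([cv2.resize(t['color'][150:280,340:480],(400,371)),cv2.resize(s['color'][185:315,320:460],(400,371))])
cv2.imwrite('pics/k1.png',im[...,::-1])
E
```

```text
pos [ 0.5724 -0.2625  0.1795] yaw 66.8 q [-0.62  0.35  1.51  0.    1.29 -0.21] t 20.9 tool mm [ -0.3   2.  108.4]
```

View pics/k1.png

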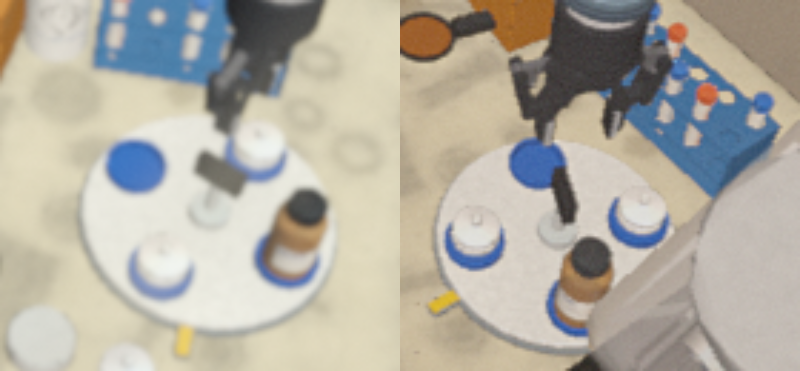

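Request:
{"fn": "arm_command", "kwargs": {
  "plan": [0, 1, 10, 0, 0, 0, 20, 0, 0, 0, 20, 0, 0, 0, 20, 0, 0, 0, 15, 0, 0, 0, 12, 0, 0, 0, 8, 0, 0, 0, 3, 0, 0, 0, 0, 0, 0, 0, 0, 0]
}}

```text
time_s: 22.0
eef_pos: [0.5742, -0.2642, 0.0728]
eef_rot: [0.001, 0.835, 0.55, 0.0]
wrist_force: [0.3, 0.2, 0.3]
opening: 0.601
```

Request:
{"fn": "arm_command", "kwargs": {
  "plan": [0, 0, 0, 0, 0, 0, 0, 0, 0, 0, 0, 0, 0, 0, 0, 0, 0, 0, 0, 0, 0, 0, 0, 0, 0, 0, 0, 0],
  "grip": 0
}}

```text
time_s: 22.7
eef_pos: [0.5728, -0.2635, 0.0728]
eef_rot: [-0.001, 0.835, 0.551, -0.001]
wrist_force: [-5.4, 1.9, 7.1]
opening: 0.153
```

```bash
python3 - <<'E'
from h import *
go([.574,-.2635,.071]); o=ctrl.get_obs(); print(o['wrist_force'],o['torque'],o['opening'])
E
```

```text
pos [ 0.5728 -0.2635  0.0728] yaw 66.8 q [-0.62  0.48  1.57 -0.    1.1  -0.21] t 22.7 tool mm [0.5 1.1 1.8]
[-5.43932153  1.92949095  7.12061222] [ 0.37997114  0.93777982 -0.02264271] 0.15348871898536773
```

Request:
{"fn": "arm_command", "kwargs": {
  "plan": [0, -1.3, 0, 0.03, 0, 0, 0, 0.06, 0, 0, 0, 0.07, 0, 0, 0, 0.07, 0, 0, 0, 0.07, 0, 0, 0, 0.07, 0, 0, 0, 0.07, 0, 0, 0, 0.07, 0, 0, 0, 0.07, 0, 0, 0, 0.07, 0, 0, 0, 0.07, 0, 0, 0, 0.07, 0, 0, 0, 0.07, 0, 0, 0, 0.07, 0, 0, 0, 0.07, 0, 0, 0, 0.07, 0, 0, 0, 0.06, 0, 0, 0, 0.036, 0, 0, 0, 0, 0, 0, 0, 0]
}}

```text
time_s: 24.7
eef_pos: [0.5708, -0.2606, 0.0727]
eef_rot: [-0.002, 1.0, -0.0, -0.002]
wrist_force: [-11.0, 10.0, 15.7]
opening: 0.15
```

```bash
python3 - <<'E'
from h import *
go([.574,-.2635,.071]); o=ctrl.get_obs(); print(o['wrist_force'],o['torque'],o['opening'])
t=ctrl.camera('top'); s=ctrl.camera('scene')
im=np.hstack([cv2.resize(t['color'][150:280,340:480],(400,371)),cv2.resize(s['color'][185:315,320:460],(400,371))])
cv2.imwrite('pics/k2.png',im[...,::-1])
E
```

```text
pos [ 0.5708 -0.2606  0.0727] yaw -0.0 q [-0.62  0.47  1.57  0.    1.1   0.95] t 24.7 tool mm [3.2 2.9 1.7]
[-11.02467552   9.99188725  15.66052844] [1.47959122 1.44160967 0.01425404] 0.14960287604909497
```

View pics/k2.png

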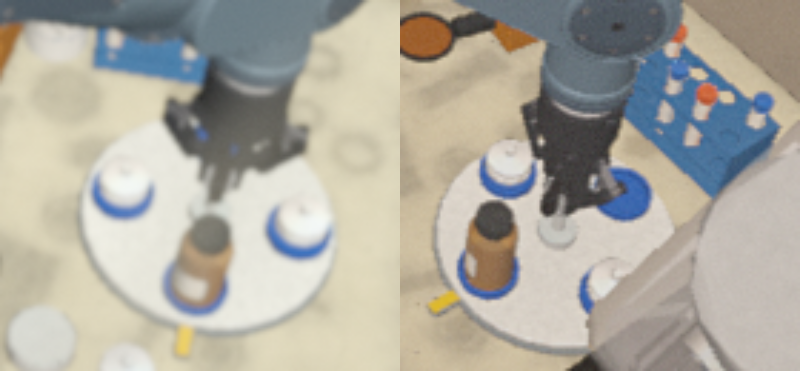

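```bash
python3 - <<'E'
from h import *
t=ctrl.camera('top'); s=ctrl.camera('scene')
f=lambda c,x,y,X,Y,z:at(c,x/2.857+X,y/2.857+Y,z)[:2].round(4)
def P(n,a,b,z): print(n,f(t,*a,340,150,z),f(s,b[0]-400,b[1],320,185,z))
P('cap',(211,231),(495,213),.118)
P('cup',(196,285),(488,268),.025)
P('pointer',(184,341),(444,303),.01)
P('discs L',(124,183),(508,160),.06)
P('discs R',(301,220),(612,278),.06)
P('hub',(211,212),(558,233),.025)
E
```

```text
cap [ 0.489  -0.2597] [ 0.4915 -0.2612]
cup [ 0.4891 -0.261 ] [ 0.4895 -0.263 ]
pointer [ 0.4372 -0.2604] [ 0.4367 -0.2653]
discs L [ 0.5598 -0.1762] [ 0.5657 -0.1867]
discs R [ 0.5619 -0.342 ] [ 0.5682 -0.3488]
hub [ 0.5731 -0.2625] [ 0.5725 -0.2676]
```

Request:
{"fn": "arm_command", "kwargs": {
  "plan": [0, 0, 0, 0, 0, 0, 0, 0, 0, 0, 0, 0, 0, 0, 0, 0, 0, 0, -10, 0, 0, 0, -20, 0, 0, 0, -30, 0, 0, 0, -30, 0, 0, 0, -20, 0, 0, 0, 0, 0],
  "grip": 0.6
}}

```text
time_s: 25.9
eef_pos: [0.5747, -0.2648, 0.1869]
eef_rot: [0.002, 1.0, -0.0, 0.003]
wrist_force: [0.6, -0.4, 0.8]
opening: 0.594
```

Request:
{"fn": "arm_command", "kwargs": {
  "plan": [-10, 0, 0, 0, -20, 0, 0, 0, -20, 0, 0, 0, -20, 0, 0, 0, -10, 0, 0, 0, 0, 0, 0, 0, 0, 0, 0, 0],
  "grip": 1
}}

```text
time_s: 26.6
eef_pos: [0.4926, -0.2633, 0.1817]
eef_rot: [-0.0, 1.0, -0.0, -0.0]
wrist_force: [0.2, 0.1, 0.5]
opening: 1.0
```

```bash
python3 - <<'E'
from h import *
go([.4895,-.262,.058])
t=ctrl.camera('top'); s=ctrl.camera('scene')
im=np.hstack([cv2.resize(t['color'][150:280,340:480],(400,371)),cv2.resize(s['color'][185:315,320:460],(400,371))])
cv2.imwrite('pics/k3.png',im[...,::-1])
E
```

```text
pos [ 0.4926 -0.2633  0.1817] yaw -0.0 q [-0.7   0.19  1.7   0.    1.25  0.87] t 26.6 tool mm [ -3.1  -1.3 123.7]
```

View pics/k3.png

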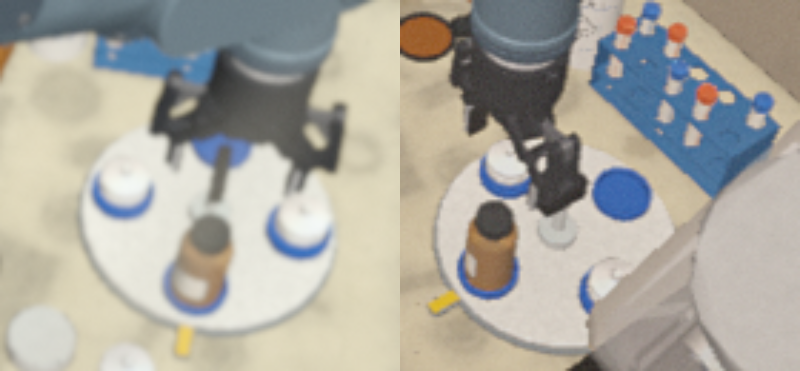

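Request:
{"fn": "arm_command", "kwargs": {
  "plan": [-3.5, -1, 10, 0, 0, 0, 20, 0, 0, 0, 20, 0, 0, 0, 20, 0, 0, 0, 20, 0, 0, 0, 15, 0, 0, 0, 12, 0, 0, 0, 5, 0, 0, 0, 0, 0, 0, 0, 0, 0]
}}

```text
time_s: 27.7
eef_pos: [0.4895, -0.2626, 0.0606]
eef_rot: [0.0, 1.0, -0.0, 0.0]
wrist_force: [0.4, 2.1, 0.4]
opening: 1.001
```

Request:
{"fn": "arm_command", "kwargs": {
  "plan": [0, 0, 0, 0, 0, 0, 0, 0, 0, 0, 0, 0, 0, 0, 0, 0, 0, 0, 0, 0, 0, 0, 0, 0],
  "grip": 0
}}

```text
time_s: 28.3
eef_pos: [0.4896, -0.2628, 0.0609]
eef_rot: [0.001, 1.0, -0.0, 0.001]
wrist_force: [0.0, 0.6, 5.9]
opening: 0.544
```

Request:
{"fn": "arm_command", "kwargs": {
  "plan": [0, 0, -8, 0, 0, 0, -15, 0, 0, 0, -20, 0, 0, 0, -20, 0, 0, 0, -18, 0, 0, 0, -9, 0, 4, -10, 0, 0, 9, -22, 0, 0, 9, -22, 0, 0, 9, -22, 0, 0, 9, -22, 0, 0, 9, -22, 0, 0, 9, -22, 0, 0, 9, -22, 0, 0, 9, -22, 0, 0, 9, -22, 0, 0, 9, -22, 0, 0, 9, -22, 0, 0, 9, -22, 0, 0, 9, -22, 0, 0]
}}

```text
time_s: 30.3
eef_pos: [0.6093, 0.0356, 0.1486]
eef_rot: [-0.0, 1.0, 0.0, -0.001]
wrist_force: [-0.1, -0.5, -0.4]
opening: 0.541
```

Request:
{"fn": "arm_command", "kwargs": {
  "plan": [6, -18, 0, 0, 0, 0, 0, 0, 0, 0, 0, 0]
}}

```text
time_s: 30.6
eef_pos: [0.6152, 0.0525, 0.1489]
eef_rot: [0.0, 1.0, 0.001, -0.001]
wrist_force: [-0.3, 0.7, -1.9]
opening: 0.54
```

```bash
python3 - <<'E'
from h import *
go([.617,.051,.047])
t=ctrl.camera('top'); s=ctrl.camera('scene')
im=np.hstack([cv2.resize(t['color'][130:230,260:370],(396,360)),cv2.resize(s['color'][120:220,270:380],(396,360))])
cv2.imwrite('pics/b1.png',im[...,::-1])
E
```

```text
pos [0.6152 0.0525 0.1489] yaw 0.1 q [-0.11  0.36  1.56 -0.    1.22  1.46] t 30.6 tool mm [  2.    1.5 101.9]
```

View pics/b1.png

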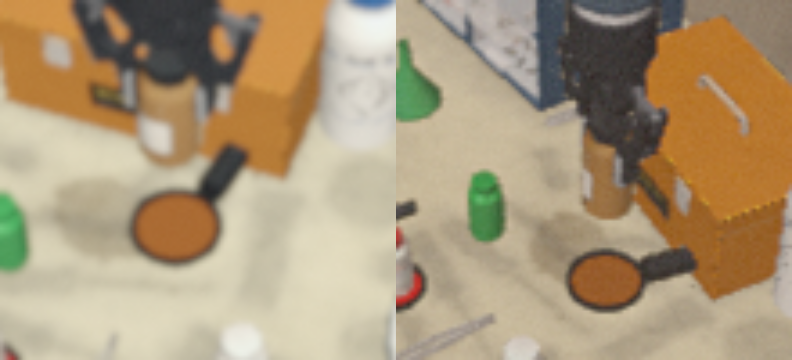

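```bash
python3 - <<'E'
from h import *
t=ctrl.camera('top'); s=ctrl.camera('scene')
f=lambda c,x,y,X,Y,z:at(c,x/3.6+X,y/3.6+Y,z)[:2].round(4)
for n,a,b,z in(('bottom',(168,139.5),(607,199),.106),('dish',(176,227),(605,280),.006)):
    print(n,f(t,*a,260,130,z),f(s,b[0]-396,b[1],270,120,z))
E
```

```text
bottom [0.6219 0.0572] [0.6176 0.0531]
dish [0.6141 0.0515] [0.6136 0.0472]
```

Request:
{"fn": "arm_command", "kwargs": {
  "plan": [-4, 5, 5, 0, 0, 0, 15, 0, 0, 0, 20, 0, 0, 0, 20, 0, 0, 0, 15, 0, 0, 0, 8, 0, 0, 0, 4, 0, 0, 0, 0, 0, 0, 0, 0, 0]
}}

```text
time_s: 31.7
eef_pos: [0.6128, 0.0466, 0.0638]
eef_rot: [0.0, 1.0, -0.0, 0.001]
wrist_force: [0.6, -0.0, -1.9]
opening: 0.538
```

```bash
python3 - <<'E'
from h import *
go([.611,.0475,.047])
t=ctrl.camera('top'); s=ctrl.camera('scene')
im=np.hstack([cv2.resize(t['color'][160:220,275:341],(396,360),interpolation=cv2.INTER_CUBIC),cv2.resize(s['color'][160:220,295:361],(396,360),interpolation=cv2.INTER_CUBIC)])
cv2.imwrite('pics/b2.png',im[...,::-1])
E
```

```text
pos [0.6128 0.0466 0.0638] yaw -0.0 q [-0.12  0.46  1.62 -0.    1.06  1.45] t 31.7 tool mm [-1.8 -0.9 16.8]
```

View pics/b2.png

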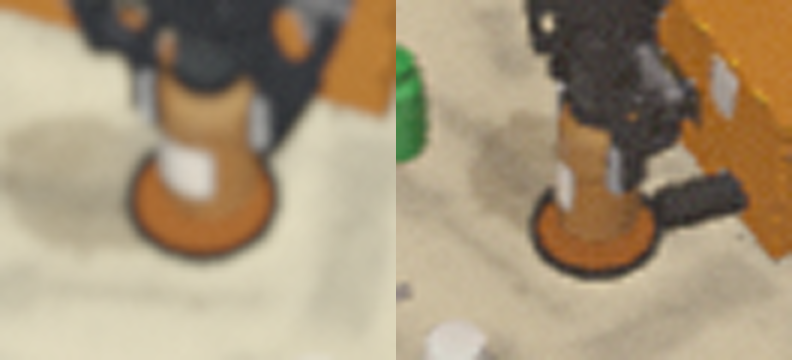

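```bash
python3 - <<'E'
from h import *
t=ctrl.camera('top'); s=ctrl.camera('scene')
f=lambda c,x,y,X,Y,z:at(c,x/6+X,y/6+Y,z)[:2].round(4)
for n,a,b,z in(('bottom',(207,172),(597,206),.021),('dish',(203,198),(596,226),.006)):
    print(n,f(t,*a,275,160,z),f(s,b[0]-396,b[1],295,160,z))
# dark-rim/brown outer ellipse check: lowest rim pixel prediction for dish centred at candidate
for X in(.608,.611,.614,.617):
    a=np.linspace(0,6.28,200); 
    for c,o in((t,(275,160)),(s,(295,160))):
        g=lambda r,z,x: np.array([(px(c,[x+r*np.cos(k),.0475+r*np.sin(k),z])-o)*6 for k in a])
        d=g(.039,.004,X); b=g(.024,.021,X); print(X,'dish x',d[:,0].min().round(),d[:,0].max().round(),'bot',d[:,1].max().round(),'| bottle x',b[:,0].min().round(),b[:,0].max().round(),'bot',b[:,1].max().round())
E
```

```text
bottom [0.6192 0.0507] [0.6158 0.0483]
dish [0.6142 0.0517] [0.6147 0.0471]
0.608 dish x 128.0 287.0 bot 277.0 | bottle x 157.0 256.0 bot 231.0
0.608 dish x 122.0 258.0 bot 283.0 | bottle x 148.0 232.0 bot 243.0
0.611 dish x 130.0 289.0 bot 272.0 | bottle x 159.0 258.0 bot 226.0
0.611 dish x 127.0 262.0 bot 281.0 | bottle x 153.0 237.0 bot 241.0
0.614 dish x 132.0 290.0 bot 267.0 | bottle x 161.0 260.0 bot 221.0
0.614 dish x 131.0 266.0 bot 279.0 | bottle x 157.0 241.0 bot 239.0
0.617 dish x 134.0 292.0 bot 262.0 | bottle x 163.0 261.0 bot 216.0
0.617 dish x 135.0 271.0 bot 277.0 | bottle x 162.0 245.0 bot 237.0
```

Request:
{"fn": "arm_command", "kwargs": {
  "plan": [-0.5, -1.2, 3, 0, 0, 0, 4, 0, 0, 0, 4, 0, 0, 0, 3, 0, 0, 0, 1, 0, 0, 0, 0, 0, 0, 0, 0, 0]
}}

```text
time_s: 32.6
eef_pos: [0.6117, 0.0479, 0.048]
eef_rot: [0.0, 1.0, -0.0, 0.0]
wrist_force: [0.0, -1.2, -1.0]
opening: 0.543
```

Request:
{"fn": "arm_command", "kwargs": {
  "plan": [0, 0, 0.7, 0, 0, 0, 0.5, 0, 0, 0, 0, 0, 0, 0, 0, 0]
}}

```text
time_s: 33.0
eef_pos: [0.6118, 0.0479, 0.0471]
eef_rot: [0.0, 1.0, -0.0, 0.0]
wrist_force: [-0.5, 0.5, 0.6]
opening: 0.539
```

Request:
{"fn": "arm_command", "kwargs": {
  "plan": [0, 0, 0.4, 0, 0, 0, 0, 0, 0, 0, 0, 0]
}}

```text
time_s: 33.3
eef_pos: [0.6119, 0.0479, 0.047]
eef_rot: [0.0, 1.0, -0.0, 0.0]
wrist_force: [-2.4, 0.2, 5.4]
opening: 0.537
```

Request:
{"fn": "arm_command", "kwargs": {
  "plan": [0, 0, 0, 0, 0, 0, 0, 0, 0, 0, 0, 0, 0, 0, 0, 0, 0, 0, 0, 0, 0, 0, -10, 0, 0, 0, -20, 0, 0, 0, -30, 0, 0, 0, -30, 0, 0, 0, -30, 0, 0, 0, -10, 0, -20, 0, 0, 0, -40, 0, 0, 0, -40, 0, 0, 0, -40, 0, 0, 0, -20, 0, 0, 0, 0, 0, 0, 0, 0, 0, 0, 0],
  "grip": 0.9
}}

```text
time_s: 35.1
eef_pos: [0.4521, 0.0479, 0.1766]
eef_rot: [0.0, 1.0, -0.0, 0.001]
wrist_force: [0.9, 1.0, 0.6]
opening: 0.898
```

```bash
python3 - <<'E'
from h import *
t=ctrl.camera('top'); s=ctrl.camera('scene')
def cr(c,x0,y0,x1,y1): return cv2.resize(c['color'][y0:y1,x0:x1],(396,300),interpolation=cv2.INTER_CUBIC)
im=np.vstack([np.hstack([cr(t,280,145,346,195+0),cr(s,295,150,361,200)]),np.hstack([cr(t,215,180,347,280),cr(s,235,160,367,260)])])
cv2.imwrite('pics/end.png',im[...,::-1])
E
python3 - <<'E'
from h import *
for n in('top','scene'):
    c=ctrl.camera(n); u=px(c,[.612,.048,.103]).round().astype(int)
    x0,y0=u-14; im=c['color'][y0:y0+28,x0:x0+28].astype(int); m=(im.max(2)<75).astype(np.uint8)
    _,l,st,ce=cv2.connectedComponentsWithStats(m); print(n,'pred',u)
    for k in range(1,len(st)):
        if st[k,4]>20: v=ce[k]+[x0,y0]; print(st[k],v.round(1),at(c,*v,.097)[:2].round(4))
E
```

```text
top pred [309 173]
[  0   0  28  28 349] [305.1 176. ] [0.6026 0.0564]
scene pred [328 177]
[10 13  9  8 54] [327.9 179.4] [0.6102 0.0458]
```

Request:
{"fn": "arm_command", "kwargs": {
  "plan": [0, -15, -20, 0, 0, -30, -20, 0, 0, -40, -20, 0, 0, -40, -10, 0, 0, -40, 0, 0, 0, -40, 0, 0, 0, -20, 0, 0, 0, 0, 0, 0, 0, 0, 0, 0]
}}

```text
time_s: 36.2
eef_pos: [0.4518, 0.2731, 0.2458]
eef_rot: [0.0, 1.0, 0.001, -0.0]
wrist_force: [0.4, 0.2, 0.2]
opening: 0.901
```

```bash
python3 - <<'E'
from h import *
for n in('top','scene'):
    c=ctrl.camera(n)
    for nm,p,z,f in(('brown cap',[.612,.048],.097,lambda i:i.max(2)<75),('red cap',[.439,.153],.068,lambda i:(i[...,0]>i[...,1]*1.9)&(i[...,0]>110))):
        u=px(c,p+[z]).round().astype(int); r=9; x0,y0=u-r; im=c['color'][y0:y0+2*r,x0:x0+2*r].astype(int)
        _,l,st,ce=cv2.connectedComponentsWithStats(f(im).astype(np.uint8))
        for k in range(1,len(st)):
            if st[k,4]>12: v=ce[k]+[x0,y0]; print(n,nm,u,st[k],v.round(1),at(c,*v,z)[:2].round(4))
E
```

```text
top brown cap [309 174] [ 4  5 10  9 72] [308.3 174. ] [0.612  0.0497]
top red cap [253 222] [ 5  4  8  7 46] [252.4 220.1] [0.4433 0.1559]
scene brown cap [328 179] [ 5  5  9  9 57] [328.  179.3] [0.6109 0.0459]
scene red cap [267 186] [ 6  5  7  7 37] [267.2 185.3] [0.4401 0.1539]
```

```bash
python3 -c "
from bench import ctrl
print(ctrl.hand_in())"
```

```text
the job is handed in; nothing more can be done
None
```

The job is done and handed in at about 36 s of the 99 s allowed; the hand-in reports no verdict.

**What I did**
- I stood the white-capped bottle in the white dish and the red-capped bottle in the red dish. The green look-alike was left alone.
- I gripped the knob and turned the carousel clockwise by about 1.17 rad. The brown bottle's cup then sat within about 3 mm of the yellow pointer in both cameras.
- Only then did I lift the brown bottle out and stand it in the brown dish. Each bottle was lowered until I reached its floor height or felt contact, and then released.

**Last checks**
- **Brown:** the cap was about 3 mm from the dish centre in both cameras.
- **Red:** the cap was about 3–6 mm from the dish centre in both cameras.
- **White:** the picture taken after release showed it upright and centred. I did not measure it again at the end.
- **Arm:** clear of everything at the end, with the wrist force near zero.

**What failed or disagreed**
- The two cameras disagreed by about 5 mm in y throughout, so I relied on each bottle's position relative to its dish within one camera.
- The final overview picture could not be viewed because the limit of 16 was reached. The last checks are therefore measured from the images by script, and I did not look directly at whether the brown bottle was upright.

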